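# Pack the short sample vials into the caddy and close its keyed lid

### The arm

A 6-joint arm with a two-finger parallel gripper is mounted at the origin on the work surface. World frame = base frame: x ahead of the robot, y to its left, z up, the work surface at z = 0. Lengths are in m, angles in rad, forces in N, time in s.
With the tool pointing down it reaches from about 0.35 to 0.8 m from the base axis. Payload 7.3 kg.
Tool frame: the origin (TCP) lies midway between the tips of the shut fingers; the grasp point (between the pads) lies 19 mm behind it (manip.grasp_offset is the distance from the TCP to the grasp point, in m); z points along the fingers, x is the direction in which the jaws open and shut, and the axes are right-handed (so a half turn about z gives the same grasp; the last joint's range is limited). The gripper opens to 85 mm and grips with 20 to 120 N. Pads are 22 mm wide; open, the fingers measure 114 mm over their backs; the gripper's body (76 mm by 85 mm) begins 54 mm behind the grasp point. The pads swing forward as they close: fully open they stand 13 mm farther back than shut.
Start: joints at [1.011, 0.342, 1.524, -0, 1.275, -0.146], TCP at [0.211, 0.481, 0.231] pointing down, gripper open.
Joint ranges: [-2.53, 2.53], [-0.77, 2.02], [0.04, 2.7], [-1, 4.14], [0.28, 2.66], [-3.11, 3.11]. Speed limits (rad/s): [2.57, 2.57, 3.14, 3.14, 3.14, 3.14].

### API

Orientations are given as [roll, pitch, yaw] about the fixed x, y, z axes, in that order (R = Rz(yaw) Ry(pitch) Rx(roll)).
In Python, from bench import manip, eyes gives the robot as it stands.
- The arm moves only by the shell command python3 -m jog 'ROWS' [FORCE]. ROWS is JSON, a list of rows, each an object with "slide": the shift along the tool's x, y, z in mm, a list of three; "roll": the turn about the tool's z in degrees; "hand": the opening, from 0 (shut) to 1 (fully open). A call has 1 to 10 rows; each row is the pose to reach, as a shift and turn from the pose measured when the call began, along the tool's axes at that moment; what a row does not reach only later rows make up. A row lasts 1/12 s, in which the tool goes at most 41.7 mm and 7.16 degrees, less where a joint would pass 70% of its speed; a pose out of reach is approached as far as the arm can. A call with a gripper value outside its range is refused whole. The fingers move at their own pace and stop on an object; FORCE is the grip in N (left out, the last holds). Time passes only in rows, so rows that repeat a pose let the fingers close. It gives the time, the measured TCP pose, the force and the opening at its end, in the units of the state.
- manip.read_state(): the state, without advancing time (a new reading comes with each control period).
- eyes.capture(name): name is "side" or "top"; returns a dict with "pixels" (480x640x3 uint8, red, green, blue), "intrinsics" (3x3 intrinsics, pixels), "rvec" (rotation vector, rad) and "tvec" (3), from world to camera coordinates, as OpenCV has them. Camera axes: x right, y down, z forward; pixel columns grow to the right and rows downward; lengths in m; the calibration is good to about 2 mm. A picture is of the moment at which its call begins. There is no depth.
- manip.job_done(): hands the job in, once; it reports no verdict.
The state is a dict: "t": time; "joints": joint angles; "dq": joint speeds; "effort": joint torques, N m; "eef_pos": TCP position; "tool_rot": TCP orientation; "ft_force": force on the tool from outside, world axes, zero at the start; "ft_torque": the same for the moment, N m; "finger_gap": opening from 0.0 (shut) to 1.0 (fully open).
Only numpy, scipy, OpenCV 4.12 (cv2) and the standard library are available. Lean on these libraries where they do the work, as an engineer would, in place of code of your own. Each camera call takes 0.05 s, during which the arm holds its last target. There are 200 camera calls.

### The job

Pack the sample caddy: stand the three short vials upright on its floor, each in the bay that matches its size (small in the shortest bay, medium in the middle, large in the longest), then put the lid on so that it lies level, fully home inside the rim with its lug down in the notch. The vials are glass: set them down, do not drop them. The two tall bottles do not fit under the lid; leave them and the other things on the bench where they are.

Things in the scene. Friction and masses are not known exactly. Their poses are not given: they have to be found in the camera images.
- caddy: White caddy, fixed, 190 (x) by 146 (y) by 64 high, mm. Origin: underside centre, z up. Floor 6 thick. Two dividers make bays 134 wide (y): shortest x -82 to -42, middle -38 to 14, longest 18 to 82. Dividers and end ledges, 55 high, carry the lid inside the rim (opening 180 by 134, 9 deep). Notch 34 wide, bottom at 55, mid +x end of the rim (longest bay).
- lid: White lid, loose, flat side down: plate 170 (x) by 124 (y) by 8 mm; lug 24 wide, 8 thick, sticks out 12 mid +x end; grey grip bar on its centre, 60 along x, 16 wide, from 8 to 38 mm above underside. 200 g. Origin: plate underside centre, z up. Seated: origin 55 mm above the caddy's origin, +x to the notch, 5 mm play each side.
- vial_large: Short straight glass vial, amber body with a blue cap of the same width; the large one: diameter 46 mm, height 46 mm (cap 12 mm of it), about 110 g, standing upright. Origin: centre of its underside, z up.
- vial_medium: Short straight glass vial, amber body with a blue cap of the same width; the medium one: diameter 34 mm, height 46 mm (cap 12 mm of it), about 60 g, standing upright. Origin: centre of its underside, z up.
- vial_small: Short straight glass vial, amber body with a blue cap of the same width; the small one: diameter 22 mm, height 46 mm (cap 12 mm of it), about 30 g, standing upright. Origin: centre of its underside, z up.
- tall_large: Tall glass bottle, a look-alike that stays where it is: amber body diameter 46 mm, sloping shoulder, blue cap narrower than the body (31 mm), 78 mm high. Origin: centre of its underside, z up.
- tall_medium: Tall glass bottle, a look-alike that stays where it is: amber body diameter 34 mm, sloping shoulder, blue cap narrower than the body (23 mm), 78 mm high. Origin: centre of its underside, z up.
- mouse: Black computer mouse, 100 by 58 mm, 34 mm high, lying beside the work; not to be moved. Origin: centre of its underside.
- marker: Marker pen lying flat, white with a red cap, 130 mm along its x, 15 mm thick; not to be moved. Origin: centre of its underside.
- notes: Pad of yellow sticky notes, 76 by 76 mm, 14 mm thick; not to be moved. Origin: centre of its underside.

How it is judged:
By the outcome, as a careful person would: the job done as asked, in the order asked, and still so for the second after the job is handed in, with the robot touching nothing.
It also fails if it takes over 96 s, if anything falls off the work surface, if the arm or the gripper's body presses on something with over 40 N, if the wrist force passes 120 N, or if a joint passes its speed limit or range.

## Working session

There is one attempt and no reset: what is moved stays moved. The work goes in short steps, Python scripts to look and compute and a shell command to move; the robot and the scene stay as the last step left them, time stands still between calls to the robot, and variables do not carry over. Pictures are saved under pics/ and viewed, about 12 in all and at most 16, crops included, and the job is handed in when it is done.

```bash
ls; mkdir -p pics; python3 - <<'E'
from bench import manip, eyes
import cv2,numpy as np
s=manip.read_state();print({k:np.round(v,3).tolist() for k,v in s.items()})
for n in("top","side"):
    c=eyes.capture(n);cv2.imwrite(f"pics/{n}0.png",c["pixels"][:,:,::-1])
    R=cv2.Rodrigues(np.array(c["rvec"],float))[0];print(n,c["intrinsics"],"cam",(-R.T@np.ravel(c["tvec"])).round(3),R.round(2).tolist())
E
```

```text
pics
{'t': 0.0, 'joints': [1.011, 0.343, 1.525, 0.0, 1.275, -0.146], 'dq': [0.001, 0.002, -0.0, -0.001, 0.001, -0.001], 'effort': [-0.0, -43.369, -24.601, -0.0, 0.008, 0.0], 'eef_pos': [0.211, 0.48, 0.231], 'tool_rot': [-3.141, 0.002, 1.157], 'ft_force': [-0.074, 0.167, -0.013], 'ft_torque': [0.001, -0.018, 0.041], 'finger_gap': 1.0}
top [[438.75081029   0.         320.46445712]
 [  0.         438.75081029 235.94864071]
 [  0.           0.           1.        ]] cam [ 0.533 -0.015  1.072] [[0.02, -1.0, -0.02], [-1.0, -0.02, -0.08], [0.07, 0.02, -1.0]]
side [[444.88466114   0.         318.7594131 ]
 [  0.         444.88466114 241.63444104]
 [  0.           0.           1.        ]] cam [ 0.396 -0.939  0.639] [[0.97, -0.23, -0.02], [-0.14, -0.51, -0.85], [0.19, 0.83, -0.53]]
```

View pics/top0.png

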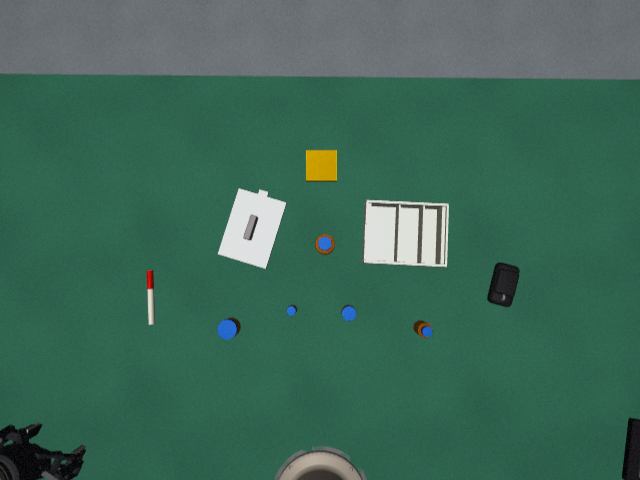

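View pics/side0.png

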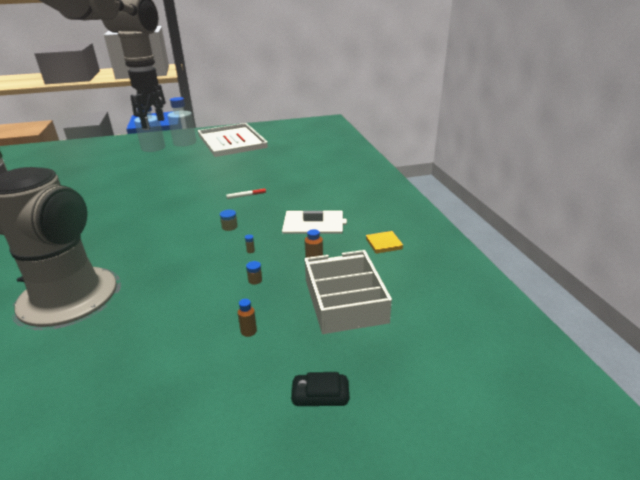

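Top view: vial caps are large (228,329), small (292,311) and medium (349,313). The tall bottles are at (325,244) and (427,331). The caddy spans about (365–448, 200–267) with its longest bay to the left, so its +x is about world +y. The lid is at (252,228) with its lug at (263,193). Next I'll zoom in and measure.

```bash
cat > h.py <<'E'
from bench import manip, eyes
import cv2,numpy as np
def cam(n):
    c=eyes.capture(n);c["R"]=cv2.Rodrigues(np.array(c["rvec"],float))[0];c["t"]=np.ravel(c["tvec"]);return c
def ray(c,uv,z):
    C=-c["R"].T@c["t"];d=c["R"].T@np.linalg.inv(c["intrinsics"])@np.array([*uv,1.]);return C+d*(z-C[2])/d[2]
def proj(c,P):
    return cv2.projectPoints(np.array(P,float).reshape(-1,3),np.array(c["rvec"],float),c["t"],np.array(c["intrinsics"]),None)[0].reshape(-1,2)
def blobs(m,amin=20):
    n,l,s,ce=cv2.connectedComponentsWithStats(m.astype(np.uint8));return [(i,s[i],ce[i]) for i in range(1,n) if s[i][4]>=amin],l
def crop(c,x0,y0,x1,y1,k,f):
    cv2.imwrite(f,cv2.resize(c["pixels"][y0:y1,x0:x1,::-1],None,fx=k,fy=k,interpolation=cv2.INTER_CUBIC))
E
python3 - <<'E'
from h import *
for n in("top","side"):
    c=cam(n);h=cv2.cvtColor(c["pixels"],cv2.COLOR_RGB2HSV)
    m=(h[...,0]>100)&(h[...,0]<125)&(h[...,1]>150)&(h[...,2]>60)
    for i,s,ce in blobs(m)[0]:
        print(n,"blue",ce.round(1),s.tolist(),"z46",ray(c,ce,.046).round(4),"z40",ray(c,ce,.040).round(4),"z78",ray(c,ce,.078).round(4))
    w=(h[...,1]<60)&(h[...,2]>(150 if n=="top" else 120))
    b,l=blobs(w,300)
    for i,s,ce in b:
        k,_=cv2.findContours((l==i).astype(np.uint8),cv2.RETR_EXTERNAL,cv2.CHAIN_APPROX_NONE);r=cv2.minAreaRect(k[0])
        print(n,"white",s.tolist(),ce.round(1),cv2.boxPoints(r).round(1).tolist())
    if n=="top":
        A=cv2.resize(c["pixels"][190:280,355:460,::-1],None,fx=5,fy=5,interpolation=cv2.INTER_CUBIC);cv2.imwrite("pics/cad.png",A)
    else: crop(c,270,195,410,345,4,"pics/cads.png")
E
```

```text
top blue [324.4 243.2] [319, 237, 12, 13, 127] z46 [ 0.5934 -0.0025  0.046 ] z40 [ 0.5937 -0.0025  0.04  ] z78 [ 0.5915 -0.0029  0.078 ]
top blue [290.9 310.4] [287, 306, 9, 10, 74] z46 [0.4358 0.0723 0.046 ] z40 [0.4353 0.0729 0.04  ] z78 [0.4389 0.0696 0.078 ]
top blue [348.6 313.1] [342, 306, 14, 15, 172] z46 [ 0.4327 -0.0615  0.046 ] z40 [ 0.4321 -0.0618  0.04  ] z78 [ 0.4358 -0.0601  0.078 ]
top blue [226.7 329. ] [217, 319, 20, 21, 320] z46 [0.3901 0.2201 0.046 ] z40 [0.3893 0.2215 0.04  ] z78 [0.3946 0.2128 0.078 ]
top blue [426.4 331.1] [421, 326, 12, 11, 88] z46 [ 0.3956 -0.2405  0.046 ] z40 [ 0.3947 -0.2418  0.04  ] z78 [ 0.3998 -0.2335  0.078 ]
top white [218, 188, 68, 81, 3412] [251.8 227.5] [[217.0, 253.6999969482422], [239.60000610351562, 182.3000030517578], [287.5, 197.5], [264.8999938964844, 268.8999938964844]]
top white [364, 200, 85, 67, 4395] [403.5 233.8] [[362.70001220703125, 262.5], [365.8999938964844, 198.89999389648438], [449.6000061035156, 203.10000610351562], [446.5, 266.70001220703125]]
top white [281, 453, 70, 27, 773] [314.8 463.9] [[279.3999938964844, 45
[... 2018 characters left out ...]
te [406, 173, 234, 233, 8875] [540.2 288.4] [[403.79998779296875, 178.1999969482422], [429.8999938964844, 151.1999969482422], [665.0, 378.0], [639.0, 405.0]]
side white [282, 210, 65, 24, 1220] [313.4 222. ] [[282.0, 210.0], [346.0, 210.0], [346.0, 233.0], [282.0, 233.0]]
side white [304, 250, 88, 62, 1726] [344.4 279.3] [[303.3999938964844, 256.8999938964844], [383.3999938964844, 245.10000610351562], [391.6000061035156, 300.8999938964844], [311.6000061035156, 312.70001220703125]]
side white [14, 267, 102, 57, 1915] [ 66.5 302.6] [[8.699999809265137, 295.1000061035156], [110.0999984741211, 261.29998779296875], [123.30000305175781, 300.8999938964844], [21.899999618530273, 334.70001220703125]]
```

View pics/cad.png

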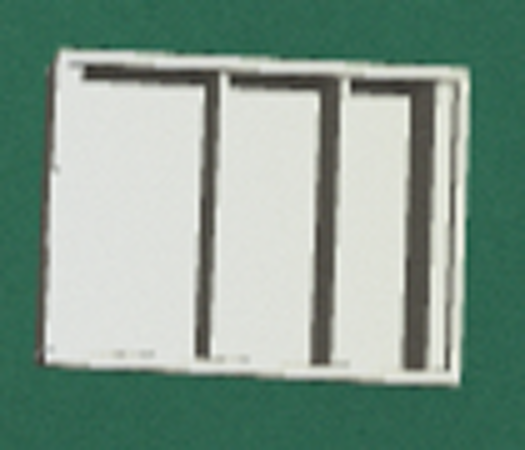

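View pics/cads.png

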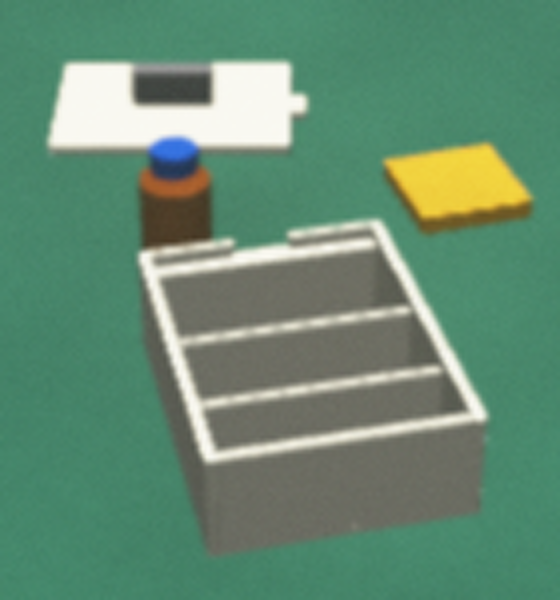

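The crops show the rim corners and the notch, which is on the far (+y) side. Top rim corners are about (367,200), (448.6,203.6), (447,267) and (364,263). Side rim corners are about (321.8,310), (391.8,299.3), (364.8,250.5) and (305.3,259.3).

```bash
cat >> h.py <<'E'
def rigid(M,W):
    M=np.array(M,float)[:,:2];W=np.array(W)[:,:2];m=M.mean(0);w=W.mean(0)
    U,S,V=np.linalg.svd((M-m).T@(W-w));R=V.T@np.diag([1,np.linalg.det(V.T@U.T)])@U.T
    return w-R@m,np.arctan2(R[1,0],R[0,0]),np.linalg.norm((M-m)@R.T+w-W,axis=1)
def lidpose(c,z):
    h=cv2.cvtColor(c["pixels"],cv2.COLOR_RGB2HSV);w=(h[...,1]<60)&(h[...,2]>150)
    w[:, :200]=0;w[:,300:]=0;w[:170]=0;w[290:]=0
    w=cv2.morphologyEx(w.astype(np.uint8),cv2.MORPH_CLOSE,np.ones((17,17)));w=cv2.morphologyEx(w,cv2.MORPH_OPEN,np.ones((17,17)))
    k=max(cv2.findContours(w,0,1)[0],key=cv2.contourArea);b=cv2.minAreaRect(k);bp=cv2.boxPoints(b)
    return b,bp,[ray(c,p,z) for p in bp]
E
python3 - <<'E'
from h import *
c=cam("top");s=cam("side")
# caddy model corners order: +x+y.. caddy +x = world +y; +y = world -x
M=[(95,-73),(-95,-73),(-95,73),(95,73)];M=np.array(M)/1e3
T=[(367,200.3),(448.6,203.6),(447,267),(364,263)]
p,y,e=rigid(M,[ray(c,u,.064) for u in T]);print("caddy top",p,np.degrees(y),e)
S=[(364.75,250.5),(391.75,299.25),(321.75,310),(305.25,259.25)]
p2,y2,e2=rigid(M,[ray(s,u,.064) for u in S]);print("caddy side",p2,np.degrees(y2),e2)
b,bp,W=lidpose(c,.008);W=np.array(W);print("lid",b,W[:,:2].round(4).tolist(),"cen",W.mean(0))
h=cv2.cvtColor(c["pixels"],cv2.COLOR_RGB2HSV)
d=(h[...,2]<140)&(h[...,1]<70);d[:,:225]=0;d[:,285:]=0;d[:205]=0;d[255:]=0
for i,q,ce in blobs(d)[0]:print("bar",q,ce,ray(c,ce,.038),cv2.minAreaRect(np.argwhere(blobs(d)[1]==i)[:,::-1].astype(np.float32)))
Ls=[(282,232.3),(286,210.5),(343,210.5),(343,232.3)]
print([ray(s,u,.008)[:2].round(4).tolist() for u in Ls])
crop(c,210,180,295,275,6,"pics/lid.png")
E
```

```text
caddy top [ 0.6185352  -0.19094363] 88.36856000375288 [0.00149197 0.00091045 0.00075812 0.00043155]
caddy side [ 0.61992714 -0.19264864] 88.42424095059965 [0.00173814 0.00239295 0.00310915 0.00396908]
lid ((252.27076721191406, 225.5592041015625), (50.238746643066406, 74.78095245361328), 17.52556800842285) [[0.5653, 0.2589], [0.7419, 0.2098], [0.7062, 0.0906], [0.5308, 0.1409]] cen [0.63607753 0.17503936 0.008     ]
bar [244 216  14  24  81] [252.55555556 228.35802469] [0.62599137 0.16880397 0.038     ] ((252.667236328125, 228.13522338867188), (7.1288347244262695, 24.592370986938477), 27.645973205566406)
[[0.5313, 0.1318], [0.5647, 0.258], [0.7314, 0.2096], [0.6953, 0.0851]]
```

View pics/lid.png

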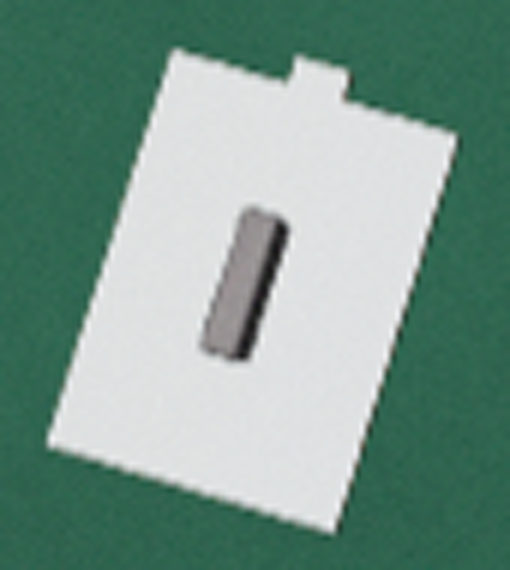

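```bash
cat >> h.py <<'E'
CAD=np.array([.6189,-.1915]);CY=np.radians(88.4)
def bay(x,y=0):
    return CAD+np.array([[np.cos(CY),-np.sin(CY)],[np.sin(CY),np.cos(CY)]])@np.array([x,y])
def go(x,y,z,yawdeg):
    s=manip.read_state();r,p,w=s["tool_rot"]
    from scipy.spatial.transform import Rotation as Ro
    Rm=Ro.from_euler("xyz",s["tool_rot"]).as_matrix()
    d=Rm.T@(np.array([x,y,z])-s["eef_pos"])*1e3
    print("t",round(s["t"],2),"slide",d.round(1).tolist(),"roll",round((np.degrees(w)-yawdeg+180)%360-180,1),"pos",np.round(s["eef_pos"],4).tolist(),"yaw",round(np.degrees(w),1),"gap",round(s["finger_gap"],3),"F",np.round(s["ft_force"],1).tolist())
E
python3 - <<'E'
from h import *
c=cam("top")
L=[(172,48),(458,133),(337,532),(46,443)];L=[(210+u/6-.4,180+v/6-.4) for u,v in L]
M=np.array([(85,62),(85,-62),(-85,-62),(-85,62)])/1e3
p,y,e=rigid(M,[ray(c,u,.008) for u in L]);print("lid",p,np.degrees(y),e)
for u in[(258,212),(226,352),(243,283)]:print("bar",ray(c,(210+u[0]/6-.4,180+u[1]/6-.4),.038))
for x in(-62,-12,50):print(x,bay(x/1e3))
go(.390,.2195,.14,-1.6)
E
```

```text
lid [0.63056937 0.17602233] -15.599998733327762 [0.00046522 0.00070762 0.00022252 0.00048659]
bar [0.65805855 0.16969844 0.038     ]
bar [0.60219143 0.18064494 0.038     ]
bar [0.62968158 0.17477238 0.038     ]
-62 [ 0.61716886 -0.25347583]
-12 [ 0.61856494 -0.20349532]
50 [ 0.62029608 -0.14151949]
t 0.35 slide [-167.1, 268.8, 91.2] roll 67.9 pos [0.2111, 0.4806, 0.2312] yaw 66.3 gap 1.001 F [0.3, -1.0, -0.6]
```

```bash
python3 -m jog '[{"slide":[-20,32,9],"roll":7,"hand":1},{"slide":[-40,64,20],"roll":14,"hand":1},{"slide":[-60,96,32],"roll":21,"hand":1},{"slide":[-80,129,45],"roll":28,"hand":1},{"slide":[-100,161,58],"roll":35,"hand":1},{"slide":[-120,193,70],"roll":42,"hand":1},{"slide":[-140,225,80],"roll":49,"hand":1},{"slide":[-160,257,88],"roll":56,"hand":1},{"slide":[-167,269,91],"roll":63,"hand":1},{"slide":[-167,269,91],"roll":68,"hand":1}]' 30; python3 -c "
from h import *
go(.390,.2195,.012,-1.6)"
```

```text
t: 1.18
eef_pos: [0.3917, 0.2168, 0.1394]
tool_rot: [3.14, 0.001, -0.04]
ft_force: [0.3, 0.4, -0.1]
finger_gap: 1.0
t 1.18 slide [-1.7, -2.8, 127.4] roll -0.7 pos [0.3917, 0.2168, 0.1394] yaw -2.3 gap 1.0 F [0.3, 0.4, -0.1]
```

```bash
python3 -m jog '[{"slide":[-2,-3,30],"roll":-0.7,"hand":1},{"slide":[-2,-3,60],"roll":-0.7,"hand":1},{"slide":[-2,-3,90],"roll":-0.7,"hand":1},{"slide":[-2,-3,115],"roll":-0.7,"hand":1},{"slide":[-2,-3,128],"roll":-0.7,"hand":1},{"slide":[-2,-3,129],"roll":-0.7,"hand":0.4},{"slide":[-2,-3,129],"roll":-0.7,"hand":0.3},{"slide":[-2,-3,129],"roll":-0.7,"hand":0.3},{"slide":[-2,-3,129],"roll":-0.7,"hand":0.3},{"slide":[-2,-3,129],"roll":-0.7,"hand":0.3}]' 30; python3 -c "
from h import *
go(*bay(.050),.15,-1.6)
c=cam('side');crop(c,170,150,300,260,5,'pics/g1.png')"
```

```text
t: 2.02
eef_pos: [0.3907, 0.2201, 0.0116]
tool_rot: [3.141, -0.002, -0.028]
ft_force: [-0.1, -0.7, 3.5]
finger_gap: 0.533
t 2.02 slide [239.9, 355.1, -137.9] roll -0.0 pos [0.3907, 0.2201, 0.0116] yaw -1.6 gap 0.533 F [-0.1, -0.7, 3.5]
```

View pics/g1.png

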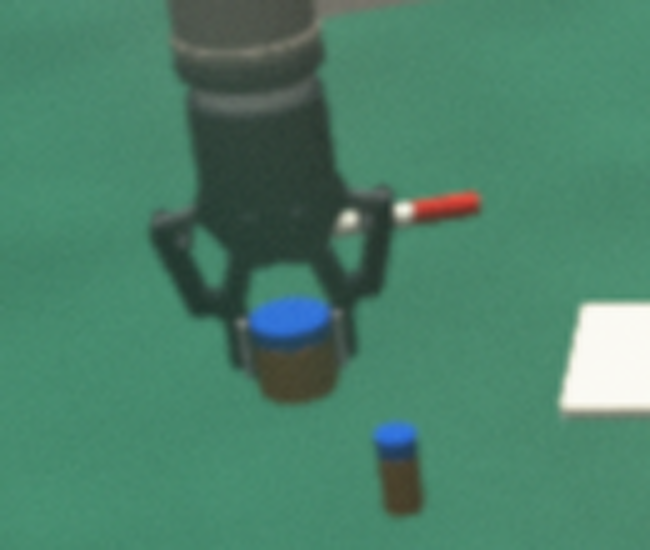

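```bash
python3 -m jog '[{"slide":[0,0,-10],"roll":0,"hand":0.3},{"slide":[0,0,-40],"roll":0,"hand":0.3},{"slide":[5,8,-75],"roll":0,"hand":0.3},{"slide":[18,27,-108],"roll":0,"hand":0.3},{"slide":[36,55,-130],"roll":0,"hand":0.3},{"slide":[56,83,-138],"roll":0,"hand":0.3},{"slide":[76,112,-138],"roll":0,"hand":0.3},{"slide":[96,141,-138],"roll":0,"hand":0.3},{"slide":[116,170,-138],"roll":0,"hand":0.3},{"slide":[136,199,-138],"roll":0,"hand":0.3}]' 30; python3 -c "
from h import *
go(*bay(.050),.15,-1.6)"
```

```text
t: 2.9
eef_pos: [0.5213, 0.0158, 0.1505]
tool_rot: [3.141, -0.003, -0.028]
ft_force: [0.9, 0.4, -1.4]
finger_gap: 0.523
t 2.9 slide [103.3, 154.5, 0.8] roll -0.0 pos [0.5213, 0.0158, 0.1505] yaw -1.6 gap 0.523 F [0.9, 0.4, -1.4]
```

```bash
python3 -m jog '[{"slide":[18,27,0],"roll":0,"hand":0.3},{"slide":[38,56,0],"roll":0,"hand":0.3},{"slide":[58,86,0],"roll":0,"hand":0.3},{"slide":[78,116,0],"roll":0,"hand":0.3},{"slide":[95,142,0],"roll":0,"hand":0.3},{"slide":[103,154,0],"roll":0,"hand":0.3},{"slide":[103,154,0],"roll":0,"hand":0.3},{"slide":[103,154,20],"roll":0,"hand":0.3},{"slide":[103,154,40],"roll":0,"hand":0.3},{"slide":[103,154,55],"roll":0,"hand":0.3}]' 30; python3 -c "
from h import *
go(*bay(.050),.019,-1.6)
c=cam('top');cv2.imwrite('pics/x.png',c['pixels'][...,::-1]);A=cv2.resize(c['pixels'][180:280,350:465,::-1],None,fx=3.4,fy=4);c=cam('side');B=cv2.resize(c['pixels'][210:340,280:410,::-1],(400,400));cv2.imwrite('pics/p1.png',np.hstack([A,B]))"
```

```text
t: 3.73
eef_pos: [0.619, -0.1399, 0.0947]
tool_rot: [-3.141, -0.001, -0.028]
ft_force: [0.4, 1.0, -1.4]
finger_gap: 0.533
t 3.73 slide [1.3, 1.7, 75.7] roll 0.0 pos [0.619, -0.1399, 0.0947] yaw -1.6 gap 0.533 F [0.4, 1.0, -1.4]
```

View pics/p1.png

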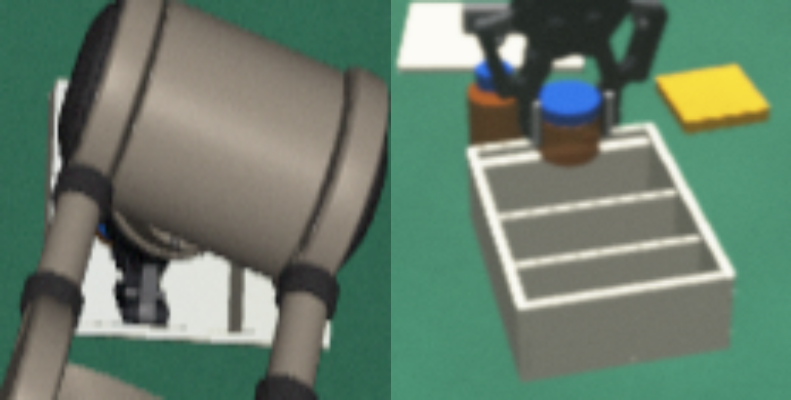

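The left panel is mostly hidden by the arm. The right panel shows the large vial hanging centred over the longest bay. I'll lower it.

```bash
python3 -m jog '[{"slide":[1,1.5,15],"roll":0,"hand":0.3},{"slide":[1,1.5,35],"roll":0,"hand":0.3},{"slide":[1,1.5,55],"roll":0,"hand":0.3},{"slide":[1,1.5,66],"roll":0,"hand":0.3},{"slide":[1,1.5,71],"roll":0,"hand":0.3},{"slide":[1,1.5,73],"roll":0,"hand":0.3},{"slide":[1,1.5,74],"roll":0,"hand":0.3},{"slide":[1,1.5,74],"roll":0,"hand":0.3},{"slide":[1,1.5,74],"roll":0,"hand":0.3}]' 30; python3 -c "
from h import *
go(*bay(.050),.0175,-1.6)"
```

```text
t: 4.58
eef_pos: [0.6191, -0.1409, 0.0204]
tool_rot: [-3.14, 0.002, -0.027]
ft_force: [-0.3, -0.6, -0.9]
finger_gap: 0.528
t 4.58 slide [1.2, 0.6, 2.9] roll 0.0 pos [0.6191, -0.1409, 0.0204] yaw -1.6 gap 0.528 F [-0.3, -0.6, -0.9]
```

Lower in small steps until the force shows contact.

```bash
python3 -m jog '[{"slide":[0,0,1],"roll":0,"hand":0.3},{"slide":[0,0,2],"roll":0,"hand":0.3},{"slide":[0,0,2.5],"roll":0,"hand":0.3},{"slide":[0,0,2.5],"roll":0,"hand":0.3}]' 30;python3 -m jog '[{"slide":[0,0,0.5],"roll":0,"hand":0.3},{"slide":[0,0,0.5],"roll":0,"hand":0.3}]' 30
```

```text
t: 4.92
eef_pos: [0.6191, -0.1409, 0.0179]
tool_rot: [-3.14, 0.002, -0.027]
ft_force: [-0.2, 0.4, -1.3]
finger_gap: 0.526
t: 5.08
eef_pos: [0.6191, -0.1409, 0.0177]
tool_rot: [-3.14, 0.002, -0.027]
ft_force: [-1.5, 0.6, 1.4]
finger_gap: 0.531
```

```bash
python3 -m jog '[{"slide":[0,0,0],"roll":0,"hand":0.6},{"slide":[0,0,0],"roll":0,"hand":0.7},{"slide":[0,0,0],"roll":0,"hand":0.75},{"slide":[0,0,0],"roll":0,"hand":0.75},{"slide":[0,0,-8],"roll":0,"hand":0.75},{"slide":[0,0,-30],"roll":0,"hand":0.75},{"slide":[0,0,-60],"roll":0,"hand":0.75},{"slide":[0,0,-95],"roll":0,"hand":0.75},{"slide":[0,0,-125],"roll":0,"hand":0.75},{"slide":[0,0,-125],"roll":0,"hand":0.75}]' 30; python3 -c "
from h import *
go(.4322,-.0616,.12,-1.6)"
```

```text
t: 5.92
eef_pos: [0.6227, -0.1423, 0.1507]
tool_rot: [3.139, -0.011, -0.027]
ft_force: [0.8, -0.0, 1.2]
finger_gap: 0.752
t 5.92 slide [-192.9, -75.5, 28.5] roll 0.0 pos [0.6227, -0.1423, 0.1507] yaw -1.6 gap 0.752 F [0.8, -0.0, 1.2]
```

```bash
python3 -m jog '[{"slide":[-25,-10,0],"roll":0,"hand":0.75},{"slide":[-60,-24,0],"roll":0,"hand":0.75},{"slide":[-96,-38,5],"roll":0,"hand":0.75},{"slide":[-132,-52,10],"roll":0,"hand":0.75},{"slide":[-165,-65,20],"roll":0,"hand":0.75},{"slide":[-190,-75,28],"roll":0,"hand":0.75},{"slide":[-193,-75.5,28],"roll":0,"hand":0.75},{"slide":[-193,-75.5,28],"roll":0,"hand":0.75}]' 30; python3 -c "
from h import *
go(.4322,-.0616,.012,-1.6)"
```

```text
t: 6.58
eef_pos: [0.431, -0.0611, 0.1209]
tool_rot: [3.139, -0.01, -0.027]
ft_force: [-0.2, -1.3, -0.2]
finger_gap: 0.752
t 6.58 slide [0.1, 0.2, 108.9] roll 0.1 pos [0.431, -0.0611, 0.1209] yaw -1.5 gap 0.752 F [-0.2, -1.3, -0.2]
```

```bash
python3 -m jog '[{"slide":[0,0,25],"roll":0,"hand":0.75},{"slide":[0,0,55],"roll":0,"hand":0.75},{"slide":[0,0,85],"roll":0,"hand":0.75},{"slide":[0,0,103],"roll":0,"hand":0.75},{"slide":[0,0,109],"roll":0,"hand":0.7},{"slide":[0,0,109],"roll":0,"hand":0.3},{"slide":[0,0,109],"roll":0,"hand":0.2},{"slide":[0,0,109],"roll":0,"hand":0.2},{"slide":[0,0,109],"roll":0,"hand":0.2},{"slide":[0,0,109],"roll":0,"hand":0.2}]' 30; python3 -c "
from h import *
go(*bay(-.012),.15,-1.6)"
```

```text
t: 7.42
eef_pos: [0.4329, -0.0616, 0.0128]
tool_rot: [3.138, -0.013, -0.027]
ft_force: [0.4, -0.1, -0.8]
finger_gap: 0.385
t 7.42 slide [191.1, 137.3, -134.3] roll 0.1 pos [0.4329, -0.0616, 0.0128] yaw -1.5 gap 0.385 F [0.4, -0.1, -0.8]
```

```bash
python3 -m jog '[{"slide":[0,0,-10],"roll":0,"hand":0.2},{"slide":[0,0,-40],"roll":0,"hand":0.2},{"slide":[3,2,-75],"roll":0,"hand":0.2},{"slide":[18,13,-108],"roll":0,"hand":0.2},{"slide":[43,31,-130],"roll":0,"hand":0.2},{"slide":[70,51,-134],"roll":0,"hand":0.2},{"slide":[98,71,-134],"roll":0,"hand":0.2},{"slide":[126,91,-134],"roll":0,"hand":0.2},{"slide":[154,111,-134],"roll":0,"hand":0.2},{"slide":[178,128,-134],"roll":0,"hand":0.2}]' 30;  python3 -m jog '[{"slide":[22,15,0],"roll":0,"hand":0.2},{"slide":[22,15,0],"roll":0,"hand":0.2},{"slide":[22,15,0],"roll":0,"hand":0.2}]'; python3 -c "
from h import *
go(*bay(-.012),.0188,-1.6)"
```

```text
t: 8.25
eef_pos: [0.6072, -0.1953, 0.1503]
tool_rot: [3.138, -0.014, -0.027]
ft_force: [0.6, 0.5, -0.3]
finger_gap: 0.387
t: 8.5
eef_pos: [0.629, -0.2115, 0.1503]
tool_rot: [3.138, -0.014, -0.028]
ft_force: [-0.8, -0.2, -0.6]
finger_gap: 0.39
t 8.5 slide [-12.5, -8.2, 131.3] roll 0.0 pos [0.629, -0.2115, 0.1503] yaw -1.6 gap 0.39 F [-0.8, -0.2, -0.6]
```

```bash
python3 -m jog '[{"slide":[-10,-7,5],"roll":0,"hand":0.2},{"slide":[-12,-8,30],"roll":0,"hand":0.2},{"slide":[-12,-8,60],"roll":0,"hand":0.2},{"slide":[-12,-8,90],"roll":0,"hand":0.2},{"slide":[-12.5,-8,115],"roll":0,"hand":0.2},{"slide":[-12.5,-8,126],"roll":0,"hand":0.2},{"slide":[-12.5,-8,128],"roll":0,"hand":0.2},{"slide":[-12.5,-8,129],"roll":0,"hand":0.2},{"slide":[-12.5,-8,129],"roll":0,"hand":0.2}]' 30; python3 -c "
from h import *
go(*bay(-.012),.0188,-1.6)"
```

```text
t: 9.25
eef_pos: [0.6194, -0.2039, 0.0229]
tool_rot: [3.137, -0.016, -0.028]
ft_force: [-1.1, -0.7, -0.7]
finger_gap: 0.39
t 9.25 slide [-0.9, -0.4, 4.1] roll 0.0 pos [0.6194, -0.2039, 0.0229] yaw -1.6 gap 0.39 F [-1.1, -0.7, -0.7]
```

```bash
python3 -m jog '[{"slide":[0,0,1.5],"roll":0,"hand":0.2},{"slide":[0,0,3],"roll":0,"hand":0.2},{"slide":[0,0,3.5],"roll":0,"hand":0.2},{"slide":[0,0,3.5],"roll":0,"hand":0.2}]' 30;python3 -m jog '[{"slide":[0,0,0.5],"roll":0,"hand":0.2},{"slide":[0,0,0.8],"roll":0,"hand":0.2},{"slide":[0,0,0.8],"roll":0,"hand":0.2}]' 30
```

```text
t: 9.58
eef_pos: [0.6196, -0.204, 0.0199]
tool_rot: [3.136, -0.017, -0.028]
ft_force: [0.1, -0.6, -0.2]
finger_gap: 0.391
t: 9.83
eef_pos: [0.6196, -0.204, 0.0191]
tool_rot: [3.136, -0.017, -0.028]
ft_force: [0.0, -0.3, -1.0]
finger_gap: 0.392
```

```bash
python3 -m jog '[{"slide":[0,0,0.7],"roll":0,"hand":0.2},{"slide":[0,0,0.7],"roll":0,"hand":0.2}]' 30
```

```text
t: 10.0
eef_pos: [0.6197, -0.2041, 0.0189]
tool_rot: [3.136, -0.017, -0.028]
ft_force: [-1.3, 0.5, 3.0]
finger_gap: 0.389
```

```bash
python3 -m jog '[{"slide":[0,0,0],"roll":0,"hand":0.5},{"slide":[0,0,0],"roll":0,"hand":0.6},{"slide":[0,0,0],"roll":0,"hand":0.6},{"slide":[0,0,-8],"roll":0,"hand":0.6},{"slide":[0,0,-30],"roll":0,"hand":0.6},{"slide":[0,0,-60],"roll":0,"hand":0.6},{"slide":[0,0,-95],"roll":0,"hand":0.6},{"slide":[0,0,-125],"roll":0,"hand":0.6},{"slide":[0,0,-125],"roll":0,"hand":0.6},{"slide":[0,0,-125],"roll":0,"hand":0.6}]' 30; python3 -c "
from h import *
go(.4356,.0718,.12,-1.6)"
```

```text
t: 10.83
eef_pos: [0.6187, -0.2038, 0.1468]
tool_rot: [3.134, -0.022, -0.028]
ft_force: [-0.2, 0.5, -0.9]
finger_gap: 0.601
t 10.83 slide [-191.1, -270.6, 20.7] roll 0.0 pos [0.6187, -0.2038, 0.1468] yaw -1.6 gap 0.601 F [-0.2, 0.5, -0.9]
```

```bash
python3 -m jog '[{"slide":[-14,-20,0],"roll":0,"hand":0.6},{"slide":[-36,-50,0],"roll":0,"hand":0.6},{"slide":[-58,-82,0],"roll":0,"hand":0.6},{"slide":[-80,-113,0],"roll":0,"hand":0.6},{"slide":[-102,-144,0],"roll":0,"hand":0.6},{"slide":[-124,-175,0],"roll":0,"hand":0.6},{"slide":[-146,-206,5],"roll":0,"hand":0.6},{"slide":[-168,-238,10],"roll":0,"hand":0.6},{"slide":[-185,-262,18],"roll":0,"hand":0.6},{"slide":[-191,-270.5,20],"roll":0,"hand":0.6}]'; python3 -m jog '[{"slide":[0,0,0],"roll":0,"hand":0.6},{"slide":[0,0,0],"roll":0,"hand":0.6}]'; python3 -c "
from h import *
go(.4356,.0718,.013,-1.6)"
```

```text
t: 11.67
eef_pos: [0.4314, 0.0742, 0.1188]
tool_rot: [3.135, -0.016, -0.025]
ft_force: [1.2, -0.6, 1.2]
finger_gap: 0.604
t: 11.83
eef_pos: [0.4309, 0.0744, 0.1183]
tool_rot: [3.135, -0.015, -0.024]
ft_force: [-0.7, -0.3, -0.3]
finger_gap: 0.603
t 11.83 slide [3.2, 1.7, 105.4] roll 0.3 pos [0.4309, 0.0744, 0.1183] yaw -1.3 gap 0.603 F [-0.7, -0.3, -0.3]
```

```bash
python3 -m jog '[{"slide":[3,1.5,25],"roll":0,"hand":0.6},{"slide":[3,1.5,55],"roll":0,"hand":0.6},{"slide":[3,1.5,85],"roll":0,"hand":0.6},{"slide":[3,1.5,100],"roll":0,"hand":0.6},{"slide":[3,1.5,105],"roll":0,"hand":0.5},{"slide":[3,1.5,105],"roll":0,"hand":0.2},{"slide":[3,1.5,105],"roll":0,"hand":0.1},{"slide":[3,1.5,105],"roll":0,"hand":0.1},{"slide":[3,1.5,105],"roll":0,"hand":0.1},{"slide":[3,1.5,105],"roll":0,"hand":0.1}]' 25; python3 -c "
from h import *
go(*bay(-.062),.15,-1.6)"
```

```text
t: 12.67
eef_pos: [0.4362, 0.0719, 0.0143]
tool_rot: [3.135, -0.017, -0.024]
ft_force: [-0.7, 0.2, 0.6]
finger_gap: 0.252
t 12.67 slide [190.8, 322.0, -130.2] roll 0.3 pos [0.4362, 0.0719, 0.0143] yaw -1.3 gap 0.252 F [-0.7, 0.2, 0.6]
```

```bash
python3 -m jog '[{"slide":[0,0,-10],"roll":0,"hand":0.1},{"slide":[0,0,-40],"roll":0,"hand":0.1},{"slide":[5,8,-75],"roll":0,"hand":0.1},{"slide":[18,30,-108],"roll":0,"hand":0.1},{"slide":[36,60,-128],"roll":0,"hand":0.1},{"slide":[54,92,-130],"roll":0,"hand":0.1},{"slide":[72,122,-130],"roll":0,"hand":0.1},{"slide":[86,145,-130],"roll":0,"hand":0.1},{"slide":[90,152,-130],"roll":0,"hand":0.1},{"slide":[90,152,-130],"roll":0,"hand":0.1}]' 25;  python3 -c "
from h import *
go(*bay(-.062),.15,-1.6)"
```

```text
t: 13.5
eef_pos: [0.5211, -0.0828, 0.1472]
tool_rot: [3.134, -0.018, -0.026]
ft_force: [-0.2, 0.6, -1.0]
finger_gap: 0.247
t 13.5 slide [100.5, 168.1, 0.3] roll 0.1 pos [0.5211, -0.0828, 0.1472] yaw -1.5 gap 0.247 F [-0.2, 0.6, -1.0]
```

```bash
python3 -m jog '[{"slide":[14,24,0],"roll":0,"hand":0.1},{"slide":[32,54,0],"roll":0,"hand":0.1},{"slide":[50,84,0],"roll":0,"hand":0.1},{"slide":[68,114,0],"roll":0,"hand":0.1},{"slide":[86,144,0],"roll":0,"hand":0.1},{"slide":[97,163,0],"roll":0,"hand":0.1},{"slide":[100.5,168,0],"roll":0,"hand":0.1},{"slide":[100.5,168,0],"roll":0,"hand":0.1},{"slide":[100.5,168,0],"roll":0,"hand":0.1}]' 25;  python3 -c "
from h import *
go(*bay(-.062),.0203,-1.6)"
```

```text
t: 14.25
eef_pos: [0.6165, -0.2514, 0.1499]
tool_rot: [3.135, -0.016, -0.025]
ft_force: [-0.2, 0.7, -0.1]
finger_gap: 0.248
t 14.25 slide [-1.4, 1.2, 129.6] roll 0.2 pos [0.6165, -0.2514, 0.1499] yaw -1.4 gap 0.248 F [-0.2, 0.7, -0.1]
```

```bash
python3 -m jog '[{"slide":[-1,1.2,15],"roll":0,"hand":0.1},{"slide":[-1,1.2,40],"roll":0,"hand":0.1},{"slide":[-1,1.2,70],"roll":0,"hand":0.1},{"slide":[-1.4,1.2,98],"roll":0,"hand":0.1},{"slide":[-1.4,1.2,115],"roll":0,"hand":0.1},{"slide":[-1.4,1.2,124],"roll":0,"hand":0.1},{"slide":[-1.4,1.2,127],"roll":0,"hand":0.1},{"slide":[-1.4,1.2,128],"roll":0,"hand":0.1},{"slide":[-1.4,1.2,128.5],"roll":0,"hand":0.1},{"slide":[-1.4,1.2,128.5],"roll":0,"hand":0.1}]' 25; python3 -m jog '[{"slide":[0,0,0.7],"roll":0,"hand":0.1},{"slide":[0,0,0.7],"roll":0,"hand":0.1}]' 25;  python3 -c "
from h import *
go(*bay(-.062),.0203,-1.6)"
```

```text
t: 15.08
eef_pos: [0.6179, -0.2535, 0.0231]
tool_rot: [3.134, -0.019, -0.025]
ft_force: [0.7, -0.0, 0.3]
finger_gap: 0.25
t: 15.25
eef_pos: [0.6186, -0.2538, 0.0236]
tool_rot: [3.133, -0.02, -0.025]
ft_force: [0.1, 0.1, -0.8]
finger_gap: 0.245
t 15.25 slide [-1.5, -0.3, 3.3] roll 0.2 pos [0.6186, -0.2538, 0.0236] yaw -1.4 gap 0.245 F [0.1, 0.1, -0.8]
```

```bash
python3 -m jog '[{"slide":[0,0,1],"roll":0,"hand":0.1},{"slide":[0,0,2],"roll":0,"hand":0.1},{"slide":[0,0,2.8],"roll":0,"hand":0.1},{"slide":[0,0,2.8],"roll":0,"hand":0.1},{"slide":[0,0,2.8],"roll":0,"hand":0.1}]' 25; python3 -m jog '[{"slide":[0,0,0.6],"roll":0,"hand":0.1},{"slide":[0,0,0.6],"roll":0,"hand":0.1}]' 25
```

```text
t: 15.67
eef_pos: [0.6185, -0.2538, 0.0206]
tool_rot: [3.134, -0.02, -0.025]
ft_force: [-0.4, -0.3, 0.2]
finger_gap: 0.25
t: 15.83
eef_pos: [0.6185, -0.2538, 0.0199]
tool_rot: [3.134, -0.02, -0.025]
ft_force: [0.1, 0.5, 0.2]
finger_gap: 0.25
```

```bash
python3 -m jog '[{"slide":[0,0,0.6],"roll":0,"hand":0.1},{"slide":[0,0,0.6],"roll":0,"hand":0.1}]' 25
```

```text
t: 16.0
eef_pos: [0.6186, -0.2539, 0.0198]
tool_rot: [3.133, -0.02, -0.025]
ft_force: [-1.6, 1.5, 3.6]
finger_gap: 0.247
```

```bash
python3 -m jog '[{"slide":[0,0,0],"roll":0,"hand":0.4},{"slide":[0,0,0],"roll":0,"hand":0.5},{"slide":[0,0,0],"roll":0,"hand":0.5},{"slide":[0,0,-8],"roll":0,"hand":0.5},{"slide":[0,0,-25],"roll":0,"hand":0.5},{"slide":[0,0,-50],"roll":0,"hand":0.5},{"slide":[0,0,-80],"roll":0,"hand":0.5},{"slide":[0,0,-110],"roll":0,"hand":0.5},{"slide":[0,0,-128],"roll":0,"hand":0.5},{"slide":[0,0,-130],"roll":0,"hand":0.5}]' 25; python3 -c "
from h import *
go(.63,.1755,.15,-105.6)"
```

```text
t: 16.83
eef_pos: [0.6179, -0.2538, 0.1554]
tool_rot: [3.129, -0.028, -0.025]
ft_force: [0.8, -1.1, -0.4]
finger_gap: 0.501
t 16.83 slide [1.4, -429.5, 0.2] roll 104.2 pos [0.6179, -0.2538, 0.1554] yaw -1.4 gap 0.501 F [0.8, -1.1, -0.4]
```

```bash
cat >> h.py <<'E'
def tilt():
    from scipy.spatial.transform import Rotation as Ro
    print("tilt deg",np.degrees(Ro.from_euler("xyz",manip.read_state()["tool_rot"]).as_matrix()[:2,2]).round(2))
E
python3 -c "
from h import *
tilt()"
python3 -m jog '[{"slide":[0,-20,0],"roll":7,"hand":0.6},{"slide":[0,-50,0],"roll":14,"hand":0.6},{"slide":[0,-85,0],"roll":21,"hand":0.6},{"slide":[0,-120,0],"roll":28,"hand":0.6},{"slide":[0,-155,0],"roll":35,"hand":0.6},{"slide":[0,-190,0],"roll":42,"hand":0.6},{"slide":[0,-225,0],"roll":49,"hand":0.6},{"slide":[0,-255,0],"roll":56,"hand":0.6},{"slide":[0,-270,0],"roll":62,"hand":0.6},{"slide":[0,-275,0],"roll":65,"hand":0.6}]'; python3 -c "
from h import *
tilt();go(.63,.1755,.15,-105.6)"
```

```text
tilt deg [ 1.59 -0.75]
t: 17.67
eef_pos: [0.6241, 0.0245, 0.1511]
tool_rot: [-3.122, -0.021, -1.162]
ft_force: [0.2, -0.1, -0.8]
finger_gap: 0.599
tilt deg [ 1.5  -0.69]
t 17.67 slide [-136.1, -65.5, -0.6] roll 39.0 pos [0.6241, 0.0245, 0.1511] yaw -66.6 gap 0.599 F [0.2, -0.1, -0.8]
```

```bash

python3 -m jog '[{"slide":[-15,-7,-10],"roll":7,"hand":0.6},{"slide":[-45,-20,-30],"roll":14,"hand":0.6},{"slide":[-80,-38,-55],"roll":21,"hand":0.6},{"slide":[-110,-53,-75],"roll":28,"hand":0.6},{"slide":[-130,-63,-85],"roll":35,"hand":0.6},{"slide":[-136,-65.5,-88],"roll":39,"hand":0.6},{"slide":[-136,-65.5,-85],"roll":39,"hand":0.6},{"slide":[-136,-65.5,-65],"roll":39,"hand":0.6},{"slide":[-136,-65.5,-35],"roll":39,"hand":0.6},{"slide":[-136,-65.5,-2],"roll":39,"hand":0.6}]'; python3 -c "
from h import *
tilt();go(.63,.1755,.15,-105.6)"
python3 -m jog '[{"slide":[0,0,0],"roll":0,"hand":0.6},{"slide":[0,0,0],"roll":0,"hand":0.6},{"slide":[0,0,0],"roll":0,"hand":0.6}]'; python3 -c "
from h import *
tilt();go(.63,.1755,.15,-105.6)"
```

```text
t: 18.5
eef_pos: [0.6301, 0.1744, 0.1505]
tool_rot: [-3.112, -0.004, -1.84]
ft_force: [0.4, -0.8, -0.9]
finger_gap: 0.603
tilt deg [ 1.58 -0.7 ]
t 18.5 slide [-1.0, 0.4, 0.5] roll 0.2 pos [0.6301, 0.1744, 0.1505] yaw -105.4 gap 0.603 F [0.4, -0.8, -0.9]
t: 18.75
eef_pos: [0.6307, 0.1737, 0.1514]
tool_rot: [-3.111, -0.004, -1.84]
ft_force: [0.3, 0.7, 0.7]
finger_gap: 0.594
tilt deg [ 1.63 -0.7 ]
t 18.75 slide [-1.6, 1.2, 1.4] roll 0.2 pos [0.6307, 0.1737, 0.1514] yaw -105.4 gap 0.594 F [0.3, 0.7, 0.7]
```

```bash

T(){ python3 -c "
from h import *
tilt()"; }
python3 -m jog '[{"slide":[0,0,40],"roll":0,"hand":0.6}]'|sed -n 2,3p;T
python3 -m jog '[{"slide":[0,0,0],"roll":0,"hand":0.6},{"slide":[0,0,0],"roll":0,"hand":0.6},{"slide":[0,0,0],"roll":0,"hand":0.6}]'|sed -n 2,3p;T
python3 -m jog '[{"slide":[0,0,-40],"roll":0,"hand":0.6}]'|sed -n 2,3p;T
python3 -m jog '[{"slide":[0,0,0],"roll":0,"hand":0.6},{"slide":[0,0,0],"roll":0,"hand":0.6},{"slide":[0,0,0],"roll":0,"hand":0.6}]'|sed -n 2,3p;T
```

```text
eef_pos: [0.638, 0.174, 0.1214]
tool_rot: [-3.094, 0.004, -1.839]
tilt deg [ 2.71 -0.53]
eef_pos: [0.6398, 0.1742, 0.1252]
tool_rot: [-3.088, 0.006, -1.839]
tilt deg [ 3.02 -0.48]
eef_pos: [0.6346, 0.1738, 0.1583]
tool_rot: [-3.099, 0.001, -1.839]
tilt deg [ 2.38 -0.58]
eef_pos: [0.6353, 0.174, 0.1608]
tool_rot: [-3.095, 0.003, -1.839]
tilt deg [ 2.59 -0.54]
```

```bash

T(){ python3 -c "
from h import *
tilt()"; }
for i in 1 2 ; do python3 -m jog '[{"slide":[0,0,-40],"roll":0,"hand":0.6}]'|sed -n 2,2p;T;done
python3 -m jog '[{"slide":[0,0,0],"roll":0,"hand":0.6},{"slide":[0,0,0],"roll":0,"hand":0.6},{"slide":[0,0,0],"roll":0,"hand":0.6}]'|sed -n 2,2p;T
python3 -m jog '[{"slide":[11,38,0],"roll":0,"hand":0.6}]'|sed -n 2,2p;T
python3 -m jog '[{"slide":[0,0,0],"roll":0,"hand":0.6},{"slide":[0,0,0],"roll":0,"hand":0.6},{"slide":[0,0,0],"roll":0,"hand":0.6}]'|sed -n 2,2p;T
```

```text
eef_pos: [0.6296, 0.1735, 0.1926]
tilt deg [ 1.74 -0.69]
eef_pos: [0.6276, 0.1739, 0.2329]
tilt deg [ 1.58 -0.71]
eef_pos: [0.6273, 0.1739, 0.2328]
tilt deg [ 1.56 -0.71]
eef_pos: [0.5915, 0.1725, 0.2277]
tilt deg [ 1.5  -0.75]
eef_pos: [0.5915, 0.1725, 0.2271]
tilt deg [ 1.47 -0.76]
```

```bash

T(){ python3 -c "
from h import *
tilt()"; }
python3 -m jog '[{"slide":[0,0,4],"roll":0,"hand":0.6},{"slide":[0,0,16],"roll":0,"hand":0.6},{"slide":[0,0,32],"roll":0,"hand":0.6},{"slide":[0,0,50],"roll":0,"hand":0.6},{"slide":[0,0,68],"roll":0,"hand":0.6},{"slide":[0,0,86],"roll":0,"hand":0.6},{"slide":[0,0,100],"roll":0,"hand":0.6},{"slide":[0,0,108],"roll":0,"hand":0.6},{"slide":[0,0,110],"roll":0,"hand":0.6},{"slide":[0,0,110],"roll":0,"hand":0.6}]'|sed -n 2,2p;T
for i in 1 2 3; do
python3 -m jog '[{"slide":[0,0,-41],"roll":0,"hand":0.6}]'|sed -n 2,2p;T
python3 -m jog '[{"slide":[0,0,0],"roll":0,"hand":0.6},{"slide":[0,0,0],"roll":0,"hand":0.6},{"slide":[0,0,0],"roll":0,"hand":0.6}]'|sed -n 2,2p;T
done; python3 -c "
from h import *
go(.63,.1755,.10,-105.6)"
```

```text
eef_pos: [0.5948, 0.171, 0.1169]
tilt deg [ 1.46 -0.77]
eef_pos: [0.5903, 0.1708, 0.1513]
tilt deg [ 0.69 -0.9 ]
eef_pos: [0.5908, 0.1709, 0.1523]
tilt deg [ 0.8  -0.87]
eef_pos: [0.5861, 0.1706, 0.1854]
tilt deg [-0.08 -1.02]
eef_pos: [0.5858, 0.1706, 0.185]
tilt deg [-0.11 -1.03]
eef_pos: [0.5817, 0.1704, 0.2175]
tilt deg [-1.08 -1.19]
eef_pos: [0.5813, 0.1703, 0.2163]
tilt deg [-1.18 -1.21]
t 22.0 slide [-21.0, -47.2, 115.2] roll 0.1 pos [0.5813, 0.1703, 0.2163] yaw -105.5 gap 0.597 F [-0.2, 0.0, -0.1]
```

```bash

python3 -m jog '[{"slide":[0,0,40],"roll":0,"hand":0.6}]'|sed -n 2,2p
python3 -m jog '[{"slide":[0,0,0],"roll":0,"hand":0.6},{"slide":[0,0,0],"roll":0,"hand":0.6},{"slide":[0,0,0],"roll":0,"hand":0.6}]'|sed -n 2,2p;python3 -c "
from h import *
tilt();go(.63,.1755,.09,-105.6)"
```

```text
eef_pos: [0.5845, 0.1703, 0.1824]
eef_pos: [0.5852, 0.1704, 0.1836]
tilt deg [-0.3  -1.06]
t 22.33 slide [-18.6, -41.8, 93.3] roll 0.1 pos [0.5852, 0.1704, 0.1836] yaw -105.5 gap 0.602 F [-0.5, -0.3, -0.1]
```

```bash

python3 -m jog '[{"slide":[-3,-6,10],"roll":0,"hand":0.6},{"slide":[-7,-16,32],"roll":0,"hand":0.6},{"slide":[-12,-28,56],"roll":0,"hand":0.6},{"slide":[-17,-38,80],"roll":0,"hand":0.6},{"slide":[-18.6,-42,92],"roll":0,"hand":0.6},{"slide":[-18.6,-42,93],"roll":0,"hand":0.6},{"slide":[-18.6,-42,93],"roll":0,"hand":0.6}]'; python3 -c "
from h import *
tilt();go(.63,.1755,.012,-105.6)
c=cam('side');crop(c,260,150,380,250,6,'pics/l1.png')"
```

```text
t: 22.92
eef_pos: [0.6302, 0.1754, 0.0902]
tool_rot: [3.141, -0.02, -1.841]
ft_force: [0.1, -0.8, 0.0]
finger_gap: 0.597
tilt deg [-0.34 -1.07]
t 22.92 slide [-1.6, 0.1, 78.2] roll 0.1 pos [0.6302, 0.1754, 0.0902] yaw -105.5 gap 0.597 F [0.1, -0.8, 0.0]
```

View pics/l1.png

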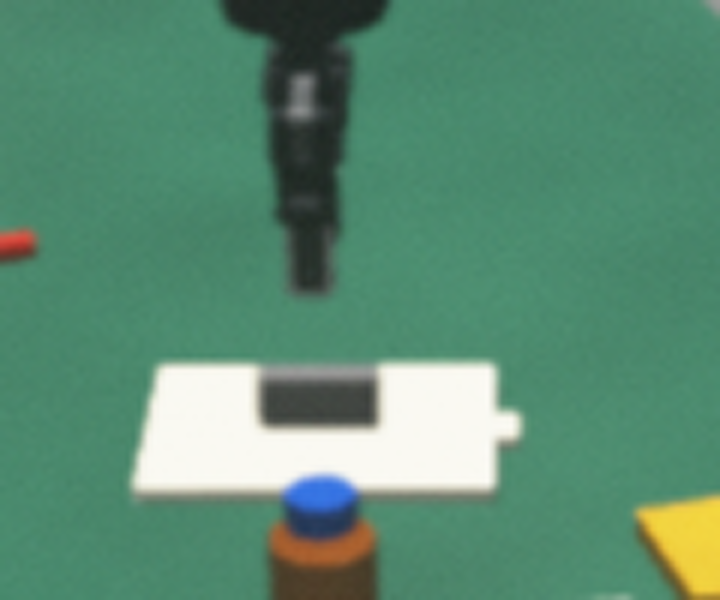

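The fingers are above the bar, with the finger at about column 312 of the crop and the bar centre at about 320. I'll descend and grip.

```bash

python3 -m jog '[{"slide":[0,0,12],"roll":0,"hand":0.6},{"slide":[-1,0,34],"roll":0,"hand":0.6},{"slide":[-1.6,0,56],"roll":0,"hand":0.6},{"slide":[-1.6,0,72],"roll":0,"hand":0.6},{"slide":[-1.6,0,77],"roll":0,"hand":0.6},{"slide":[-1.6,0,77],"roll":0,"hand":0.3},{"slide":[-1.6,0,77],"roll":0,"hand":0.05},{"slide":[-1.6,0,77],"roll":0,"hand":0.05},{"slide":[-1.6,0,77],"roll":0,"hand":0.05},{"slide":[-1.6,0,77],"roll":0,"hand":0.05}]' 50; python3 -m jog '[{"slide":[0,0,0],"roll":0,"hand":0.05},{"slide":[0,0,0],"roll":0,"hand":0.05}]' 50;python3 -c "
from h import *
tilt();go(.5,.1,.2,-75)"
```

```text
t: 23.8
eef_pos: [0.6319, 0.1759, 0.0164]
tool_rot: [-3.137, -0.017, -1.841]
ft_force: [-0.9, -0.2, 6.2]
finger_gap: 0.177
t: 23.97
eef_pos: [0.6322, 0.1759, 0.0169]
tool_rot: [-3.136, -0.017, -1.841]
ft_force: [0.3, 0.3, -0.9]
finger_gap: 0.173
tilt deg [ 0.03 -1.01]
t 23.97 slide [111.5, 106.2, -181.8] roll -30.5 pos [0.6322, 0.1759, 0.0169] yaw -105.5 gap 0.173 F [0.3, 0.3, -0.9]
```

```bash

python3 -m jog '[{"slide":[0,0,-3],"roll":0,"hand":0.05},{"slide":[0,0,-12],"roll":0,"hand":0.05},{"slide":[0,0,-28],"roll":0,"hand":0.05},{"slide":[0,0,-48],"roll":0,"hand":0.05},{"slide":[0,0,-70],"roll":0,"hand":0.05},{"slide":[0,0,-90],"roll":0,"hand":0.05},{"slide":[0,0,-108],"roll":0,"hand":0.05},{"slide":[0,0,-118],"roll":0,"hand":0.05},{"slide":[0,0,-120],"roll":0,"hand":0.05},{"slide":[0,0,-120],"roll":0,"hand":0.05}]' 50; python3 -c "
from h import *
tilt();go(.615,-.01,.15,-53)"
```

```text
t: 24.8
eef_pos: [0.6322, 0.1781, 0.1373]
tool_rot: [-3.136, -0.016, -1.841]
ft_force: [-0.6, -0.0, -1.7]
finger_gap: 0.175
tilt deg [ 0.08 -1.  ]
t 24.8 slide [186.0, -33.7, -9.4] roll -52.5 pos [0.6322, 0.1781, 0.1373] yaw -105.5 gap 0.175 F [-0.6, -0.0, -1.7]
```

```bash

python3 -m jog '[{"slide":[8,-1,0],"roll":-2,"hand":0.05},{"slide":[26,-4,-1],"roll":-7,"hand":0.05},{"slide":[48,-9,-3],"roll":-13,"hand":0.05},{"slide":[72,-13,-4],"roll":-20,"hand":0.05},{"slide":[98,-18,-5],"roll":-27,"hand":0.05},{"slide":[124,-22,-6],"roll":-34,"hand":0.05},{"slide":[150,-27,-8],"roll":-41,"hand":0.05},{"slide":[172,-31,-9],"roll":-47,"hand":0.05},{"slide":[184,-33,-9],"roll":-51,"hand":0.05},{"slide":[186,-33.7,-9],"roll":-52,"hand":0.05}]' 50; python3 -c "
from h import *
tilt();go(*bay(0),.15,-1.6)"
```

```text
t: 25.63
eef_pos: [0.6141, -0.0125, 0.148]
tool_rot: [3.13, -0.013, -0.933]
ft_force: [-0.9, 0.2, -1.7]
finger_gap: 0.174
tilt deg [-0.09 -1.02]
t 25.63 slide [146.7, 102.6, 1.2] roll -51.9 pos [0.6141, -0.0125, 0.148] yaw -53.5 gap 0.174 F [-0.9, 0.2, -1.7]
```

```bash

python3 -m jog '[{"slide":[6,4,0],"roll":-2,"hand":0.05},{"slide":[20,14,0],"roll":-7,"hand":0.05},{"slide":[38,27,0],"roll":-13,"hand":0.05},{"slide":[58,40,0],"roll":-20,"hand":0.05},{"slide":[78,54,0],"roll":-27,"hand":0.05},{"slide":[98,68,0],"roll":-34,"hand":0.05},{"slide":[118,82,0],"roll":-41,"hand":0.05},{"slide":[135,94,0],"roll":-47,"hand":0.05},{"slide":[145,101,0],"roll":-51,"hand":0.05},{"slide":[146.7,102.6,0],"roll":-52,"hand":0.05}]' 50;python3 -m jog '[{"slide":[0,0,0],"roll":0,"hand":0.05},{"slide":[0,0,0],"roll":0,"hand":0.05}]' 50;  python3 -c "
from h import *
tilt();go(*bay(0),.15,-1.6)
t=cam('top');s=cam('side')
A=cv2.resize(t['pixels'][180:280,350:450,::-1],(400,400),interpolation=2);B=cv2.resize(s['pixels'][190:340,260:410,::-1],(400,400),interpolation=2);cv2.imwrite('pics/l2.png',np.hstack([A,B]))"
```

```text
t: 26.47
eef_pos: [0.6186, -0.1928, 0.1497]
tool_rot: [3.124, 0.003, -0.026]
ft_force: [-1.0, 1.0, -1.9]
finger_gap: 0.182
t: 26.63
eef_pos: [0.6183, -0.1917, 0.1486]
tool_rot: [3.125, 0.005, -0.028]
ft_force: [-0.1, 0.8, -2.4]
finger_gap: 0.17
tilt deg [-0.3  -0.92]
t 26.63 slide [0.6, -0.2, -1.4] roll -0.0 pos [0.6183, -0.1917, 0.1486] yaw -1.6 gap 0.17 F [-0.1, 0.8, -2.4]
```

View pics/l2.png

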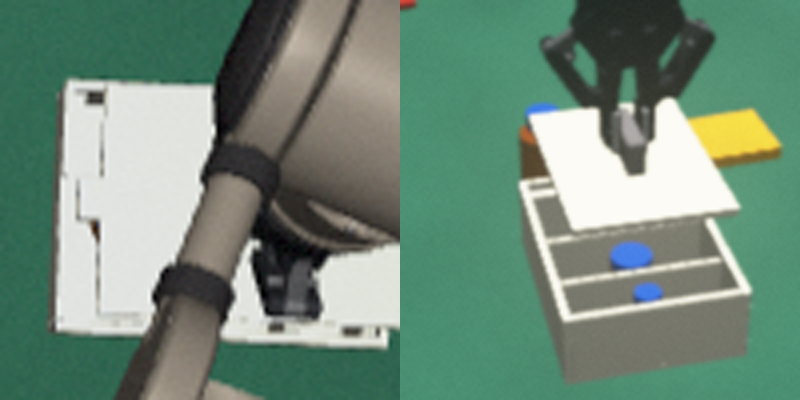

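The lid hangs level over the caddy with its lug toward the notch, and the medium and small vials stand in their bays. I'll measure its offset from its corners, about (325.6,276.6), (387.5,268.4), (363.1,226.7) and (307.6,232) in the side view.

```bash
python3 - <<'E'
from h import *
s=cam("side");t=cam("top")
M=np.array([(-85,62),(-85,-62),(85,-62),(85,62)])/1e3
U=[(325.6,276.6),(387.5,268.4),(363.1,226.7),(307.6,232)]
U=[(u-.3,v-.3) for u,v in U]
W=[ray(s,u,.140) for u in U];p,y,e=rigid(M,W);print("lid held",p.round(4),np.degrees(y),e.round(4),np.array(W)[:,:2].round(4).tolist())
# expected from pick: lid centre est vs TCP
lp=np.array([.6303,.1757]);tp=np.array([.6322,.1759]);a=np.radians(88.4+15.6);R=np.array([[np.cos(a),-np.sin(a)],[np.sin(a),np.cos(a)]])
print("expected",np.array([.6183,-.1917])+R@(lp-tp),"caddy",CAD)
# top-view lid visible edge: crop px (103,85)-(103,312) left edge at z~.14, lug edge (78,180..218)
for u in[(103,88),(100,314),(78,180),(78,218)]:print(ray(t,(350+u[0]/4-.4,180+u[1]/4-.4),.138).round(4))
E
```

```text
lid held [ 0.6179 -0.1953] 87.70415024576687 [0.0025 0.0003 0.0036 0.0034] [[0.5549, -0.277], [0.6767, -0.2829], [0.6825, -0.1163], [0.5575, -0.1051]]
expected [ 0.61895371 -0.19349518] caddy [ 0.6189 -0.1915]
[ 0.6792 -0.111   0.138 ]
[ 0.5583 -0.1107  0.138 ]
[ 0.6295 -0.0982  0.138 ]
[ 0.6091 -0.0985  0.138 ]
```

```bash

python3 -m jog '[{"slide":[1.5,-3.5,4],"roll":0,"hand":0.05},{"slide":[1.5,-3.5,14],"roll":0,"hand":0.05},{"slide":[1.5,-3.5,26],"roll":0,"hand":0.05},{"slide":[1.5,-3.5,40],"roll":0,"hand":0.05},{"slide":[1.5,-3.5,52],"roll":0,"hand":0.05},{"slide":[1.5,-3.5,58],"roll":0,"hand":0.05},{"slide":[1.5,-3.5,60],"roll":0,"hand":0.05},{"slide":[1.5,-3.5,60],"roll":0,"hand":0.05},{"slide":[1.5,-3.5,60],"roll":0,"hand":0.05}]' 50;  python3 -c "
from h import *
tilt()
t=cam('top');s=cam('side')
A=cv2.resize(t['pixels'][190:275,355:440,::-1],(400,400),interpolation=2);B=cv2.resize(s['pixels'][235:335,295:395,::-1],(400,400),interpolation=2);cv2.imwrite('pics/l3.png',np.hstack([A,B]))"
```

```text
t: 27.58
eef_pos: [0.6204, -0.1893, 0.09]
tool_rot: [3.124, 0.002, -0.026]
ft_force: [-0.1, -1.7, -1.6]
finger_gap: 0.177
tilt deg [-0.16 -0.99]
```

View pics/l3.png

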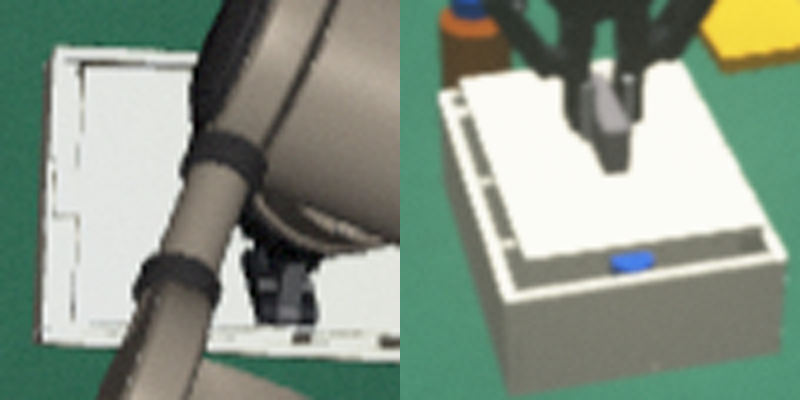

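```bash
python3 - <<'E'
from h import *
s=cam("side");t=cam("top")
S=lambda u,z:ray(s,(u[0]/4+295-100-.4,u[1]/4+235-.4),z)[:2]
T=lambda u,z:ray(t,(u[0]/4.706+355-.4,u[1]/4.706+190-.4),z)[:2]
M=np.array([(-85,62),(-85,-62),(85,-62),(85,62)])/1e3;K=np.array([(-95,73),(-95,-73),(95,73)])/1e3
p,y,e=rigid(M,[S(u,.081) for u in[(522,258),(767,228),(683,66),(461,83)]]);print("lid side",p,np.degrees(y),e)
p2,y2,e2=rigid(K,[S(u,.064) for u in[(508,300),(788,262),(438,95)]]);print("cad side",p2,np.degrees(y2),e2)
C=np.array([[np.cos(CY),np.sin(CY)],[-np.sin(CY),np.cos(CY)]])
print("lid in caddy frame, side",C@(p-p2))
f=lambda w:(C@(w-CAD)).round(4)
print("top: lid +x-y corner",f(T((82,66),.081)),"+x+y",f(T((75,322),.081)),"ideal (85,-62),(85,62)")
print("top: cad +x-y",f(T((57,48),.064)),"+x+y",f(T((42,342),.064)),"ideal (95,-73),(95,73)")
E
```

```text
lid side [ 0.61993309 -0.19840323] 86.37794412718769 [0.00762325 0.0063481  0.01123845 0.00421111]
cad side [ 0.61948341 -0.19132268] 87.94110728991444 [0.00299011 0.00145606 0.00155204]
lid in caddy frame, side [-0.00706523 -0.00064721]
top: lid +x-y corner [ 0.0838 -0.0622] +x+y [0.0824 0.0614] ideal (85,-62),(85,62)
top: cad +x-y [ 0.0949 -0.0732] +x+y [0.0965 0.0714] ideal (95,-73),(95,73)
```

```bash
python3 - <<'E'
from h import *
s=cam("side")
S=lambda u,z:ray(s,(u[0]/4+195-.4,u[1]/4+235-.4),z)[:2]
C=np.array([[np.cos(CY),np.sin(CY)],[-np.sin(CY),np.cos(CY)]])
f=lambda w:(C@(w-CAD)*1e3).round(1)
print([f(S(u,.0825)) for u in[(522,258),(767,228)]],[f(S(u,.0795)) for u in[(683,66),(461,83)]],"rim",[f(S(u,.064)) for u in[(508,300),(788,262),(438,95)]])
E
python3 -m jog '[{"slide":[0,-2,2],"roll":0,"hand":0.05},{"slide":[0,-2.2,5],"roll":0,"hand":0.05},{"slide":[0,-2.2,8],"roll":0,"hand":0.05},{"slide":[0,-2.2,10],"roll":0,"hand":0.05},{"slide":[0,-2.2,11],"roll":0,"hand":0.05},{"slide":[0,-2.2,11],"roll":0,"hand":0.05}]' 50
```

```text
[array([-84.1,  62.2]), array([-89.9, -61.9])] [array([ 66.9, -66.3]), array([80.5, 61. ])] rim [array([-91.9,  71.3]), array([-96.4, -71.8]), array([94.5, 72.5])]
t: 28.33
eef_pos: [0.6202, -0.1873, 0.0787]
tool_rot: [3.124, 0.003, -0.026]
ft_force: [0.1, 0.4, -1.4]
finger_gap: 0.176
```

```bash

python3 -m jog '[{"slide":[0,-0.5,1.5],"roll":0,"hand":0.05},{"slide":[0,-0.5,3],"roll":0,"hand":0.05},{"slide":[0,-0.5,4],"roll":0,"hand":0.05},{"slide":[0,-0.5,4],"roll":0,"hand":0.05}]' 50
python3 -m jog '[{"slide":[0,0,1],"roll":0,"hand":0.05},{"slide":[0,0,2],"roll":0,"hand":0.05},{"slide":[0,0,2],"roll":0,"hand":0.05}]' 50
```

```text
t: 28.67
eef_pos: [0.62, -0.1868, 0.0744]
tool_rot: [3.125, 0.003, -0.026]
ft_force: [-0.6, -1.1, -1.8]
finger_gap: 0.177
t: 28.92
eef_pos: [0.6203, -0.1871, 0.0729]
tool_rot: [3.124, 0.003, -0.026]
ft_force: [-1.8, -0.7, 2.5]
finger_gap: 0.173
```

```bash

python3 -m jog '[{"slide":[0,0,0.8],"roll":0,"hand":0.05},{"slide":[0,0,0.8],"roll":0,"hand":0.05}]' 50
python3 -c "
from h import *
t=cam('top');s=cam('side')
A=cv2.resize(t['pixels'][190:275,355:440,::-1],(400,400),interpolation=2);B=cv2.resize(s['pixels'][235:335,295:395,::-1],(400,400),interpolation=2);cv2.imwrite('pics/l4.png',np.hstack([A,B]))"
```

```text
t: 29.08
eef_pos: [0.6203, -0.1872, 0.0726]
tool_rot: [3.124, 0.002, -0.026]
ft_force: [-2.1, -1.7, 3.6]
finger_gap: 0.178
```

View pics/l4.png

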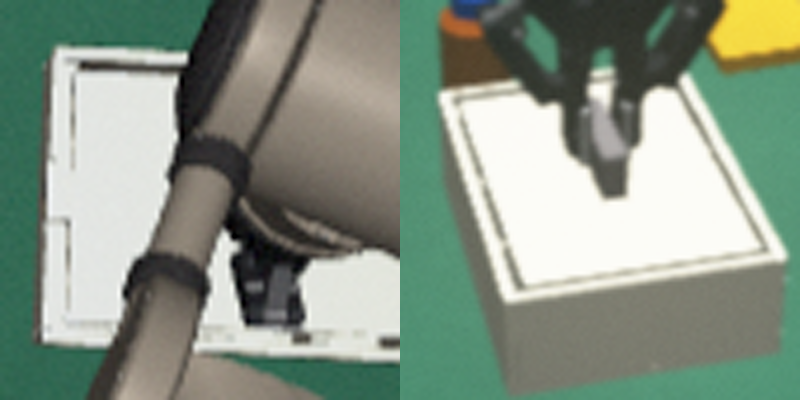

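The lid sits inside the rim with even gaps and the lug line is in the notch. I'll release and back off.

```bash

python3 -m jog '[{"slide":[0,0,0],"roll":0,"hand":0.2},{"slide":[0,0,0],"roll":0,"hand":0.3},{"slide":[0,0,0],"roll":0,"hand":0.45},{"slide":[0,0,0],"roll":0,"hand":0.5},{"slide":[0,0,0],"roll":0,"hand":0.5},{"slide":[0,0,-6],"roll":0,"hand":0.5},{"slide":[0,0,-20],"roll":0,"hand":0.5},{"slide":[0,0,-45],"roll":0,"hand":0.5},{"slide":[0,0,-75],"roll":0,"hand":0.5},{"slide":[0,0,-100],"roll":0,"hand":0.5}]' 50
python3 -m jog '[{"slide":[-20,-20,0],"roll":0,"hand":0.5},{"slide":[-50,-50,0],"roll":0,"hand":0.5},{"slide":[-75,-80,0],"roll":0,"hand":0.5},{"slide":[-100,-110,0],"roll":0,"hand":0.5},{"slide":[-125,-140,0],"roll":0,"hand":0.5},{"slide":[-150,-170,0],"roll":0,"hand":0.5},{"slide":[-170,-200,0],"roll":0,"hand":0.5},{"slide":[-185,-230,0],"roll":0,"hand":0.5},{"slide":[-195,-250,0],"roll":0,"hand":0.5},{"slide":[-200,-260,0],"roll":0,"hand":0.5}]' 
python3 -c "
from h import *
t=cam('top');s=cam('side')
A=cv2.resize(t['pixels'][185:280,355:455,::-1],(400,380),interpolation=2);B=cv2.resize(s['pixels'][235:335,295:395,::-1],(400,380),interpolation=2);cv2.imwrite('pics/l5.png',np.hstack([A,B]))
cv2.imwrite('pics/top5.png',t['pixels'][...,::-1])"
```

```text
t: 30.02
eef_pos: [0.6207, -0.1855, 0.1746]
tool_rot: [3.124, 0.001, -0.026]
ft_force: [0.3, -0.1, -0.7]
finger_gap: 0.499
t: 30.85
eef_pos: [0.4263, 0.0817, 0.1708]
tool_rot: [3.124, 0.001, -0.024]
ft_force: [-0.3, -0.2, 0.1]
finger_gap: 0.5
```

View pics/l5.png

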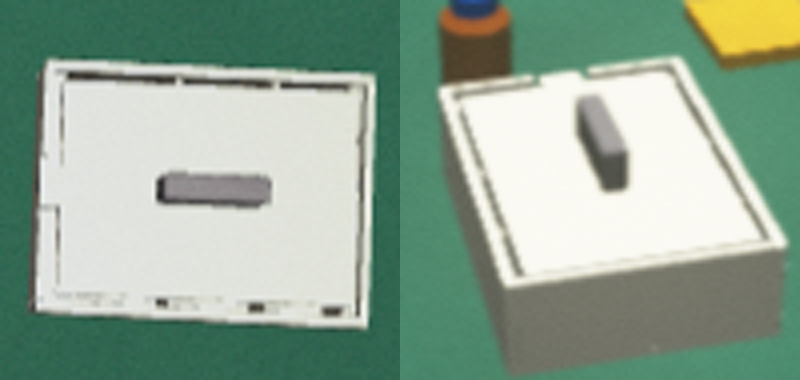

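View pics/top5.png

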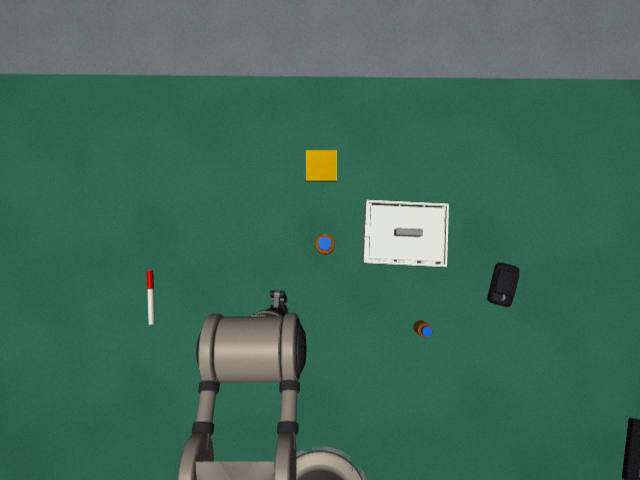

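The lid lies flush inside the rim with gaps on all sides. The lug fills the notch on the +y side (side crop, about (560,80)). The bottles, mouse, marker and notes are at the same pixels as at the start.

```bash
python3 -c "
from h import *
print(manip.job_done(), manip.read_state()['t'])"
```

```text
the job is handed in; nothing more can be done
the job is handed in; nothing more can be done
```

The caddy is packed and handed in at about 31 s of the 96 s allowed. The three vials stand in their matching bays, and the lid is seated with its lug in the notch. Each vial was lowered until the wrist force showed contact at about 1.4 to 3.6 N, and only then released.

- **Last pictures:** the lid lies level inside the rim with gaps on all sides. The tall bottles, mouse, marker and notes are at the same image positions as at the start, and the arm is clear of everything.
- **Vials:** I saw the medium and small ones upright in their bays as the lid came over. I did not see the large one after releasing it; its placement rests on its contact height, which was as expected.
- **Checks that disagreed:**
    - The tool tilt drifted by up to 3° between calls. I brought it back to about 1° before gripping the lid.
    - One side-view fit of the held lid had errors of 4 to 11 mm, probably from a misread corner. I used the top view and the lid's near edge instead; both put the lid about 2 to 3 mm short of the notch, and I corrected that before lowering it.

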